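Change the dust suction over to the widest pipe

TASK

Three look-alike inlet pipes on the dust suction unit each have a red quarter-turn lever: along the pipe is open, across it is shut. Change the suction over to the widest pipe: first shut the one valve that is now open, then open the valve on the widest pipe, each lever turned fully to its stop. Leave the third valve shut and do not shift the computer parts and the screwdriver lying about.

Things in the scene. Friction and masses are not known exactly. Their poses are not given: they have to be found in the camera images.
- unit: The suction unit: blue box 170 x 500 x 125 mm with a black motor dome (top 169 mm above the table), fixed to the table. Three pipes lie 150 mm apart in any order. Origin: on the table below the middle of the row of valve stems; x points from the pipe mouths to the blue box (its front at x = 115 mm), y along the row, z up.
- stem_small (a point): Point on the vertical turning axis of the lever of the narrowest inlet pipe (25 mm outer diameter, aluminium, brass valve body 37 to 41 mm across), at the mid-height of the lever, 135 mm above the table. The pipe runs below it along the unit's x, axis 60 mm above the table, from the blue box to a black flared mouth 45 mm across, 205 mm before the stem.
- lever_small_tip (a point): End of the red lever of the narrowest pipe, 120 mm from its stem, at the lever's mid-height. The lever is a level bar 22 mm wide, 15 mm high (128 to 143 mm above the table), free underneath down to the pipe.
- lever_small (a joint): Lever angle of the narrowest pipe's valve (rad): 0 = shut, stop, lever across the pipe pointing along the unit's +y; 1.571 = open, stop, lever along the pipe pointing away from the blue box (unit's -x). It grows counter-clockwise seen from above, turns stiffly (about 4 N at 95 mm from the stem) and stays where it is left.
- stem_medium (a point): Point on the vertical turning axis of the lever of the middle-sized inlet pipe (38 mm outer diameter, aluminium, brass valve body 50 to 54 mm across), at the mid-height of the lever, 135 mm above the table. The pipe runs below it along the unit's x, axis 60 mm above the table, from the blue box to a black flared mouth 58 mm across, 205 mm before the stem.
- lever_medium_tip (a point): End of the red lever of the middle-sized pipe, 120 mm from its stem, at the lever's mid-height. The lever is a level bar 22 mm wide, 15 mm high (128 to 143 mm above the table), free underneath down to the pipe.
- lever_medium (a joint): Lever angle of the middle-sized pipe's valve (rad): 0 = shut, stop, lever across the pipe pointing along the unit's +y; 1.571 = open, stop, lever along the pipe pointing away from the blue box (unit's -x). It grows counter-clockwise seen from above, turns stiffly (about 4 N at 95 mm from the stem) and stays where it is left.
- stem_large (a point): Point on the vertical turning axis of the lever of the widest inlet pipe (55 mm outer diameter, aluminium, brass valve body 67 to 71 mm across), at the mid-height of the lever, 135 mm above the table. The pipe runs below it along the unit's x, axis 60 mm above the table, from the blue box to a black flared mouth 75 mm across, 205 mm before the stem.
- lever_large_tip (a point): End of the red lever of the widest pipe, 120 mm from its stem, at the lever's mid-height. The lever is a level bar 22 mm wide, 15 mm high (128 to 143 mm above the table), free underneath down to the pipe.
- lever_large (a joint): Lever angle of the widest pipe's valve (rad): 0 = shut, stop, lever across the pipe pointing along the unit's +y; 1.571 = open, stop, lever along the pipe pointing away from the blue box (unit's -x). It grows counter-clockwise seen from above, turns stiffly (about 4 N at 95 mm from the stem) and stays where it is left.
- psu: Bystander: steel computer power supply 150 x 140 x 86 mm, loose on the table. Origin: centre of its underside.
- optical_drive: Bystander: optical drive 170 x 146 x 41 mm, loose on the table. Origin: centre of its underside.
- hard_drive: Bystander: hard drive 147 x 102 x 26 mm, loose on the table. Origin: centre of its underside.
- screwdriver: Bystander: yellow-handled screwdriver about 200 mm long, loose on the table. Origin: on its axis, at its underside.
- heatsink: Bystander: finned heat sink 70 x 70 x 42 mm, loose on the table between two pipes, below the levers. Origin: centre of its underside.
- fan: Bystander: black square fan 80 x 80 x 25 mm, loose on the table between two pipes, below the levers. Origin: centre of its underside.

How it is judged (in metres and radians):
On the way, in this order (a step that is already met when the one before it is completed fails the run):
1. the valve that was open (narrowest pipe) is shut, while the widest pipe's valve has not been opened yet (value of joint lever_small below 0.12 rad and value of joint lever_large below 0.35 rad), for 0.2 s.
2. the widest pipe's valve is open and the narrowest pipe's is still shut (value of joint lever_small below 0.12 rad and value of joint lever_large above 1.45 rad), for 0.2 s.
At the end, for the whole second after the job is handed in: The narrowest pipe's lever is within 0.12 rad of its shut stop, the widest pipe's lever within 0.12 rad of its open stop, the middle pipe's lever still within 0.15 rad of shut, all levers at rest (all of step 2 and value of joint lever_medium below 0.15 rad and velocity of joint lever_small between -0.05 and 0.05 rad/s and velocity of joint lever_medium between -0.05 and 0.05 rad/s and velocity of joint lever_large between -0.05 and 0.05 rad/s); the robot touches nothing.
It fails at once if the third (middle-sized) valve is opened by more than 0.3 rad (value of joint lever_medium above 0.3 rad).
It fails at once if a computer part or the screwdriver is shifted by more than 25 mm (distance of any of psu, optical_drive, hard_drive, screwdriver, heatsink, fan from where it was at the start of the episode above 0.025 m).
It also fails if it takes over 54 s, if anything falls off the work surface, if the arm or the gripper's body presses on something with over 40 N, if the wrist force passes 120 N, or if a joint passes its speed limit or range.

ROBOT

A 6-joint arm with a two-finger parallel gripper is mounted at the origin on the work surface. World frame = base frame: x ahead of the robot, y to its left, z up, the work surface at z = 0. Lengths are in m, angles in degrees, forces in N, time in s.
With the tool pointing down it reaches from about 0.375 to 0.75 m from the base axis. Payload 9 kg.
Tool frame: the origin (TCP) lies where the fingers leave the gripper's body, on its centre line; the fingertips stand 73 mm ahead of it and the grasp point (between the pads) lies 54 mm ahead of it (robot.tip_reach is the distance from the TCP to the fingertips, in m); z points along the fingers, y is the direction in which the jaws open and shut (so a half turn about z gives the same grasp; the last joint's range is limited). The gripper opens to 85 mm and grips with 20 to 120 N. Pads are 22 mm wide; open, the fingers measure 114 mm over their backs; the gripper's body (76 mm by 85 mm) begins 54 mm behind the grasp point. The pads swing forward as they close: fully open they stand 13 mm farther back than shut.
Start: joints at [-83.864, 5.964, 5.575, 89.605, 0, 77.527], TCP at [0.191, -0.569, 0.304] pointing down, gripper open.
Joint ranges: [-171.21, 171.21], [-48.23, 106.86], [-62.78, 66.21], [-105.2, 120.99], [-86.42, 89.51], [-180, 180]. Speed limits (degrees/s): [127.2, 127.2, 147.25, 180, 180, 180].

INTERFACE

Orientations are given as [roll, pitch, yaw] about the fixed x, y, z axes, in that order (R = Rz(yaw) Ry(pitch) Rx(roll)).
In Python, from plant import robot gives the robot as it stands. Calls block until the motion is done:
- robot.move_pose(position, orientation): joint-space move of the TCP to a pose.
- robot.line_to(position, vel=0.15, rotation=None, guard=None): straight line of the TCP; rotation=None keeps the orientation; vel is the mean speed in m/s. With guard (N) it stops when the force on the tool has changed by that much, and returns True; else False.
- robot.goto_joints(angles): joint-space move.
- robot.set_gripper(opening): finger opening in m; the grip force is fixed at half the most; returns when the fingers have stopped.
- robot.pause(seconds).
- robot.ik(position, orientation): joint angles nearest the present ones, or None.
- robot.observe(): the state.
- robot.grab_frame(name): name is "side" or "top"; returns the picture (400x640x3 uint8, blue, green, red); there is no depth.
- robot.get_calibration(name): a dict with "vertical_fov" (degrees; the focal length in pixels is half the picture's height over the tangent of half this angle, whatever the lens; pixels are square), "cx", "cy" (the principal point, pixels), "rvec" (rotation vector, rad) and "tvec" (3), from world to camera coordinates, as OpenCV has them. Camera axes: x right, y down, z forward; pixel columns grow to the right and rows downward; lengths in m; the calibration is good to about 2 mm. A picture is of the moment at which its call begins. get_calibration takes no time and is no camera call.
A pose or a line that the arm cannot do raises robot.IKError and nothing moves.
- robot.job_done(): hands the job in, once; it reports no verdict.
The state is a dict: "time": time; "q": joint angles; "qvel": joint speeds; "joint_torque": joint torques, N m; "tool_pos": TCP position; "tcp_rot": TCP orientation; "ft_force": force on the tool from outside, world axes, zero at the start; "torque": the same for the moment, N m; "gripper_width": finger opening in m.
Only numpy, scipy, OpenCV 4.12 (cv2) and the standard library are available. Lean on these libraries where they do the work, as an engineer would, in place of code of your own. Each camera call takes 0.05 s, during which the arm holds its last target.

## Working session

There is one attempt and no reset: what is moved stays moved. The work goes in short steps, each a Python script; the robot and the scene stay as the last script left them, time stands still between calls to the robot, and variables do not carry over. Pictures are saved under pics/ and viewed, and the job is handed in when it is done.

```bash
mkdir -p pics; ls
python3 - <<'E'
from plant import robot
import cv2
for n in("side","top"):
    cv2.imwrite(f"pics/{n}0.png",robot.grab_frame(n)); print(robot.get_calibration(n))
print(robot.observe())
E
```

```text
pics
{'vertical_fov': 45.808484484485795, 'cx': 317.665035936303, 'cy': 202.8740283902477, 'rvec': array([ 0.40145274, -2.68246554,  1.33285368]), 'tvec': array([0.47486145, 0.18548812, 1.51158933])}
{'vertical_fov': 54.67947018179649, 'cx': 329.00823180954137, 'cy': 202.2224232211674, 'rvec': array([ 2.19066782, -2.18985796,  0.06559138]), 'tvec': array([-0.03406498,  0.51104682,  1.22098485])}
{'time': 0.1, 'q': array([-8.38635116e+01,  5.99340179e+00,  5.53279070e+00,  8.96054269e+01,
        2.92567220e-03,  7.75275603e+01]), 'qvel': array([ 0.06630228, -0.15220731,  0.12657319, -0.00180229, -0.00125222,
       -0.04631888]), 'joint_torque': array([ 6.06579430e-03, -5.58205605e+01,  5.04721928e+01,  1.29606191e-02,
       -3.12649436e-04, -3.97849519e-06]), 'tool_pos': array([ 0.19147025, -0.56840877,  0.30323064]), 'tcp_rot': array([-1.79936152e+02, -1.71188486e-02,  1.86089168e+01]), 'ft_force': array([0.22408368, 0.77786359, 0.6653123 ]), 'torque': array([0.0212125 , 0.02102344, 0.0122225 ]), 'gripper_width': 0.08525676081855536}
```

View pics/top0.png

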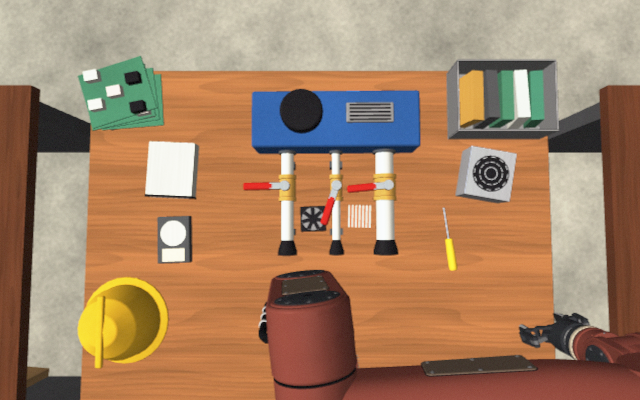

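View pics/side0.png

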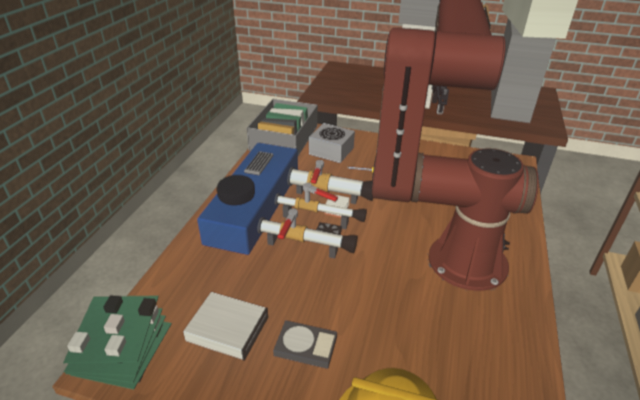

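```bash
cat > h.py <<'E'
import numpy as np, cv2
from plant import robot
def cam(n):
    c=robot.get_calibration(n); f=200/np.tan(np.radians(c["vertical_fov"]/2))
    K=np.array([[f,0,c["cx"]],[0,f,c["cy"]],[0,0,1]]); R=cv2.Rodrigues(np.array(c["rvec"]))[0]
    return K,R,np.array(c["tvec"])
def at(n,u,v,z):
    K,R,t=cam(n); C=-R.T@t; d=R.T@np.linalg.inv(K)@[u,v,1]; return C+d*(z-C[2])/d[2]
def px(n,p):
    K,R,t=cam(n); q=K@(R@np.array(p)+t); return q[:2]/q[2]
E
python3 - <<'E'
from h import *
im=cv2.imread("pics/top0.png")[80:260,230:430]
cv2.imwrite("pics/c0.png",cv2.resize(im,None,fx=4,fy=4,interpolation=cv2.INTER_CUBIC)[:, :])
im=cv2.imread("pics/side0.png")[140:260,230:390]
cv2.imwrite("pics/c1.png",cv2.resize(im,None,fx=5,fy=5,interpolation=cv2.INTER_CUBIC)[:600])
for n in("side","top"):
    K,R,t=cam(n); print(n,-R.T@t,R, px(n,[0,0,0]))
E
python3 - <<'E'
import cv2
im=cv2.imread("pics/c0.png");print(im.shape); cv2.imwrite("pics/c0.png",im[120:])
E
```

```text
side [0.1522323  1.18478725 1.05731076] [[-0.95770723 -0.28753518  0.01097173]
 [-0.18241436  0.57720392 -0.79596522]
 [ 0.22253508 -0.76430305 -0.60524291]] [466.37240192 260.96139072]
top [ 0.43614152 -0.03481936  1.24968055] [[ 3.92212693e-04 -9.99999649e-01 -7.40532584e-04]
 [-9.98162650e-01 -3.46622976e-04 -6.05904560e-02]
 [ 6.05901780e-02  7.62936313e-04 -9.98162436e-01]] [318.2157085  364.13311785]
(720, 800, 3)
```

View pics/c0.png

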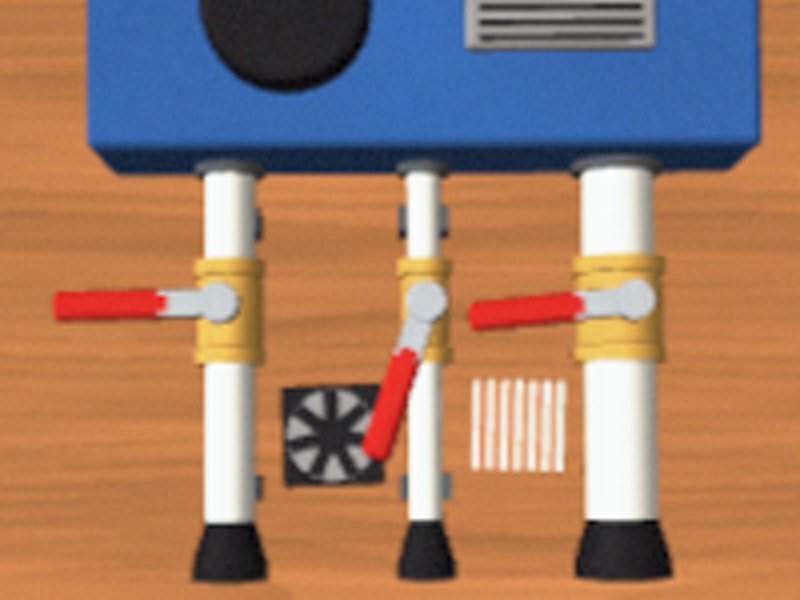

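View pics/c1.png

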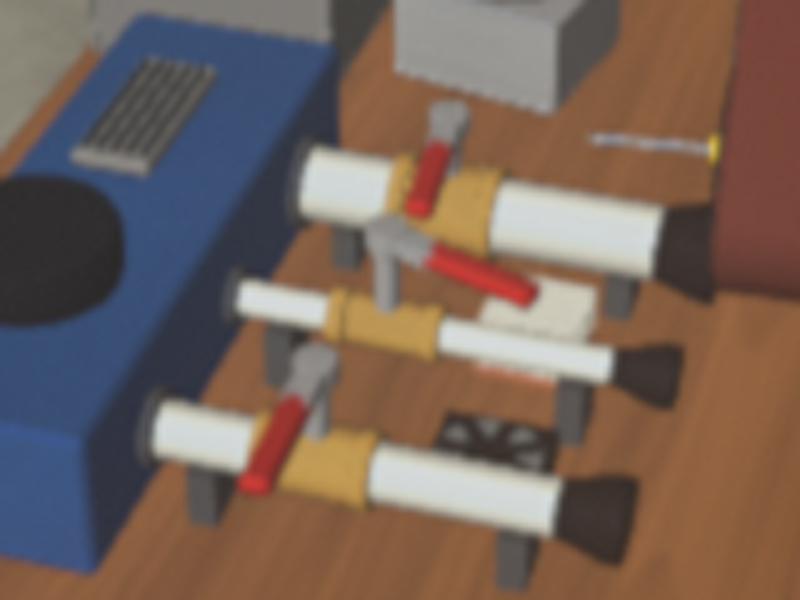

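Run:
```python
from h import *
g=lambda X,Y,z:at("top",230+(X+.5)/4-.5,110+(Y+.5)/4-.5,z)
z=.143
P={}
for n,s,t in(("med",(218,302),(55,305)),("small",(427,301),(374,457)),("large",(635,299),(471,315))):
    a=g(*s,z+.004);b=g(*t,z); d=b-a
    print(n,a.round(4),b.round(4),np.hypot(*d[:2]).round(4),"ang",np.degrees(np.arctan2(d[1],d[0]))-90)
a=g(88,145,.125);b=g(762,143,.125);print("box",a,b,b-a)
for X,Y in((192,578),(268,578),(398,577),(455,577),(577,577),(672,577)): print("mouth",g(X,Y,.06).round(4))
# side check of stems and tips (crop c1 x5 off 230,140)
for q in((449,112),(420,207),(388,235),(528,293),(316,362),(254,482)):
    print("side",at("side",230+q[0]/5,140+q[1]/5,.14).round(4))
o=robot.observe();print(px("top",[.1,-.57,.2]))
```

```text
med [0.5521 0.0946 0.147 ] [0.5503 0.2122 0.143 ] 0.1176 ang 0.8680523147997405
small [ 0.5528 -0.0551  0.147 ] [ 0.4413 -0.0172  0.143 ] 0.1178 ang 71.24530148028356
large [ 0.5543 -0.204   0.147 ] [ 0.5432 -0.0867  0.143 ] 0.1178 ang 5.433100052226237
box [0.67025218 0.19354803 0.125     ] [ 0.6718551  -0.30163588  0.125     ] [ 0.00160293 -0.49518391  0.        ]
mouth [0.3494 0.1231 0.06  ]
mouth [0.3494 0.065  0.06  ]
mouth [ 0.3502 -0.0343  0.06  ]
mouth [ 0.3502 -0.0779  0.06  ]
mouth [ 0.3503 -0.1711  0.06  ]
mouth [ 0.3503 -0.2437  0.06  ]
side [ 0.5515 -0.207   0.14  ]
side [ 0.5361 -0.0855  0.14  ]
side [ 0.5469 -0.0475  0.14  ]
side [ 0.4406 -0.0131  0.14  ]
side [0.5481 0.0964 0.14  ]
side [0.5458 0.2141 0.14  ]
[530.83945038 352.6317754 ]
```

```bash
cat >> h.py <<'E'
Z=.189; S={"small":np.array([.5528,-.0551]),"large":np.array([.5543,-.204])}
def pose(n,th,d,r=.092,z=Z,th0=None):
    t=np.radians(th+.4); p=S[n]+r*np.array([-np.sin(t),np.cos(t)])+d*np.array([np.cos(t),np.sin(t)])
    y=(th+.4+180+180)%360-180
    return [p[0],p[1],z],[180,0,y]
def rep(s):
    o=robot.observe(); print(s,"t",round(o["time"],2),o["tool_pos"].round(4),"yaw",round(o["tcp_rot"][2],1),"F",o["ft_force"].round(1))
    return o
E
python3 - <<'E'
from h import *
for n,L in(("small",[(71,-.05),(71,-.024),(45,-.024),(20,-.024),(0,-.024)]),("large",[(5,.05),(5,.024),(45,.024),(90,.024)])):
    for th,d in L:
        p,o=pose(n,th,d); q=robot.ik(p,o); print(n,th,np.round(p,3),None if q is None else np.round(q,0), robot.ik([p[0],p[1],.3],o) is not None)
robot.set_gripper(0.0)
p,o=pose("small",71,-.05,z=.3); robot.move_pose(p,o); rep("above")
p,o=pose("small",71,-.05); print(robot.line_to(p,guard=15)); rep("down")
cv2.imwrite("pics/side1.png",cv2.resize(robot.grab_frame("side")[120:280,220:420],None,fx=3.7,fy=3.7,interpolation=2))
cv2.imwrite("pics/top1.png",robot.grab_frame("top"))
E
```

```text
small 71 [ 0.45  -0.073  0.189] [-26. -20. -30.  80.   0. -97.] True
small 71 [ 0.458 -0.049  0.189] [-22. -19. -29.  79.   0. -94.] True
small 45 [ 0.47  -0.008  0.189] [-17. -17. -28.  79.   0. -62.] True
small 20 [0.498 0.023 0.189] [-12. -11. -23.  78.   0. -33.] True
small 0 [0.528 0.037 0.189] [-10.  -6. -18.  78.   0. -11.] True
large 5 [ 0.595 -0.108  0.189] [-23.   7.  -5.  78.   0. -28.] True
large 5 [ 0.57  -0.11   0.189] [-24.   3.  -9.  78.   0. -29.] True
large 45 [ 0.506 -0.122  0.189] [-28.  -7. -20.  78.   0. -73.] True
large 90 [ 0.462 -0.181  0.189] [ -36.  -12.  -24.   78.    0. -127.] True
above t 3.44 [ 0.4497 -0.0735  0.3   ] yaw -108.7 F [-1.   0.5  0.2]
False
down t 4.33 [ 0.45   -0.0734  0.1899] yaw -108.6 F [0.4 0.4 0.2]
```

View pics/side1.png

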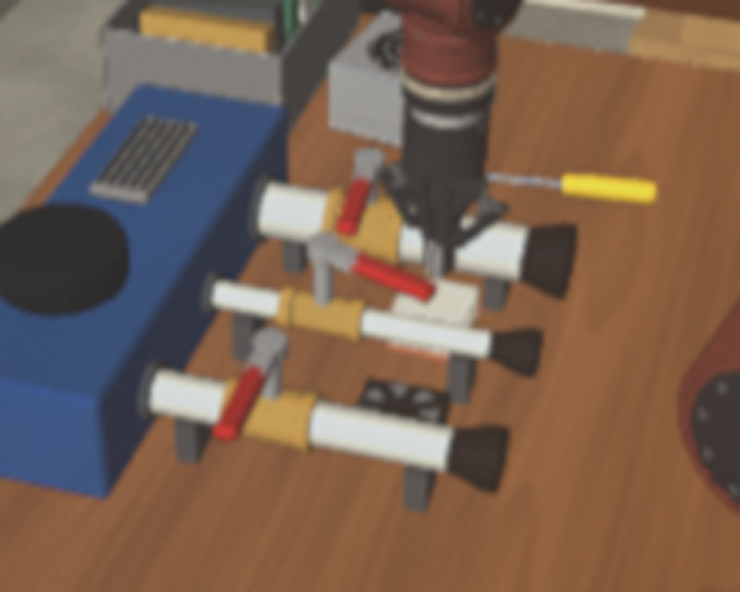

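Run:
```python
from h import *
for th in (71,58,45,32,19,8):
    p,o=pose("small",th,-.022); h=robot.line_to(p,vel=.08,rotation=o,guard=25); rep(f"{th} {h}")
    if h: break
else:
    p,o=pose("small",0,-.012); h=robot.line_to(p,vel=.03,rotation=o,guard=14); rep(f"fin {h}")
cv2.imwrite("pics/side2.png",cv2.resize(robot.grab_frame("side")[120:280,220:420],None,fx=3.7,fy=3.7,interpolation=2))
```

```text
71 False t 4.93 [ 0.4587 -0.0463  0.1891] yaw -108.5 F [ 0.6 -1.2 -0.2]
58 False t 5.35 [ 0.4629 -0.0258  0.189 ] yaw -121.4 F [-0.5 -0.4 -0.1]
45 False t 5.77 [ 0.4718 -0.0064  0.189 ] yaw -134.3 F [-0.6  0.6  0.1]
32 False t 6.18 [0.4849 0.0106 0.189 ] yaw -147.3 F [-0.6  0.4 -0.6]
19 False t 6.6 [0.5014 0.0241 0.189 ] yaw -160.3 F [-0.1 -0.6 -0.1]
8 False t 6.97 [0.5175 0.0324 0.189 ] yaw -171.3 F [0.  0.4 0.1]
fin True t 7.54 [0.532  0.0362 0.1883] yaw -177.3 F [-0.7  0.8  0.1]
```

View pics/side2.png

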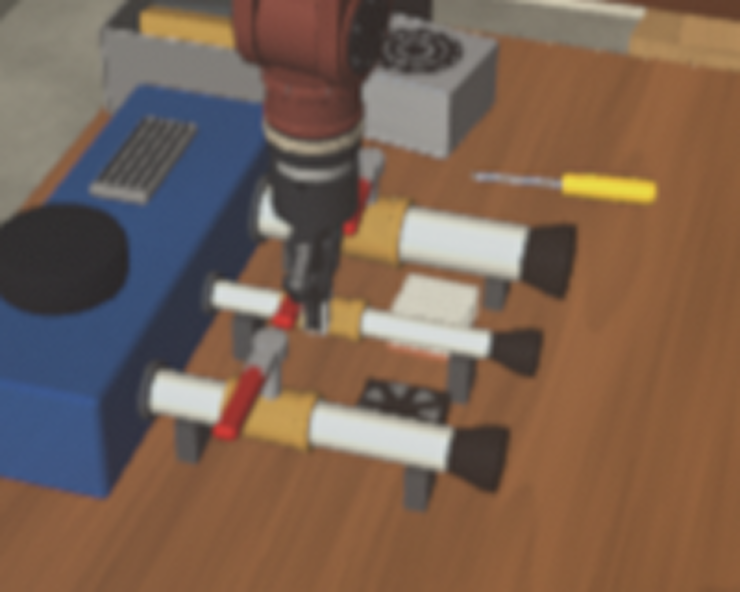

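Run:
```python
from h import *
p,o=pose("small",0,-.05); robot.line_to(p,vel=.1,rotation=o); robot.line_to([p[0],p[1],.3],vel=.2)
robot.move_pose([.45,-.36,.34],[180,0,-140]); rep("away")
robot.pause(.2)
cv2.imwrite("pics/top3.png",robot.grab_frame("top"))
im=cv2.imread("pics/top3.png")[80:260,230:430]
cv2.imwrite("pics/c3.png",cv2.resize(im,None,fx=4,fy=4,interpolation=cv2.INTER_CUBIC)[120:])
```

```text
away t 10.24 [ 0.4503 -0.3592  0.3396] yaw -140.0 F [ 0.2  0.1 -0.5]
```

View pics/c3.png

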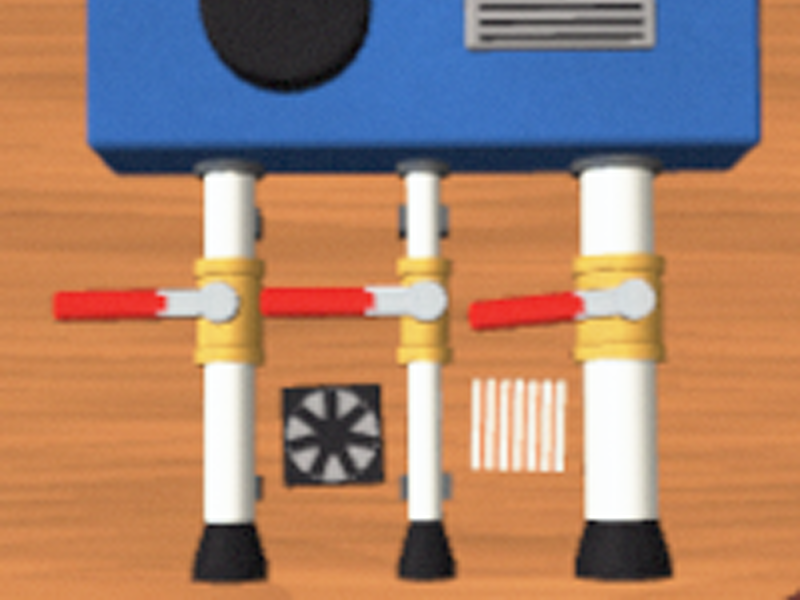

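The picture shows the small lever fully across, with its tip at (262,302) and stem at (427,301). The fan and heat sink haven't moved. Next is the large lever.

Run:
```python
from h import *
p,o=pose("large",5,.05,z=.3); robot.move_pose(p,o); rep("above")
p,o=pose("large",5,.05); h=robot.line_to(p,guard=15); rep(f"down {h}")
assert not h
for th in (5,18,31,44,57,70,82):
    p,o=pose("large",th,.022); h=robot.line_to(p,vel=.08,rotation=o,guard=25); rep(f"{th} {h}")
    if h: break
else:
    p,o=pose("large",90,.010); h=robot.line_to(p,vel=.03,rotation=o,guard=14); rep(f"fin {h}")
    robot.pause(.3)
    p,o=pose("large",90,.05); robot.line_to(p,vel=.1,rotation=o); robot.line_to([p[0],p[1],.3],vel=.2)
    robot.move_pose([.4,-.42,.34],[180,0,-100]); rep("away")
    robot.pause(.2)
    cv2.imwrite("pics/top4.png",robot.grab_frame("top"))
    im=cv2.imread("pics/top4.png")[80:260,230:430]
    cv2.imwrite("pics/c4.png",cv2.resize(im,None,fx=4,fy=4,interpolation=cv2.INTER_CUBIC)[120:])
    cv2.imwrite("pics/side4.png",robot.grab_frame("side"))
```

```text
above t 11.62 [ 0.5953 -0.1083  0.3001] yaw -174.6 F [-0.3  0.6  0.5]
down False t 12.52 [ 0.5958 -0.1081  0.1902] yaw -174.6 F [ 0.3  0.6 -0.3]
5 False t 13.02 [ 0.5679 -0.1105  0.1897] yaw -174.6 F [0.1 0.5 0. ]
18 False t 13.43 [ 0.5464 -0.1098  0.1892] yaw -161.8 F [0.2 0.2 0.9]
31 False t 13.85 [ 0.5253 -0.114   0.1889] yaw -148.9 F [-0.7  0.2 -0.6]
44 False t 14.27 [ 0.5058 -0.1229  0.189 ] yaw -135.9 F [-0.3  0.1 -0.1]
57 False t 14.68 [ 0.4888 -0.1359  0.189 ] yaw -122.9 F [-0.4  0.8 -0.2]
70 False t 15.1 [ 0.4752 -0.1524  0.189 ] yaw -109.9 F [ 0.3  0.1 -0.1]
82 False t 15.5 [ 0.4662 -0.1699  0.189 ] yaw -97.9 F [-0.4 -1.  -0.3]
fin True t 16.07 [ 0.4629 -0.1838  0.1884] yaw -92.4 F [1.9 3.5 2.6]
away t 18.59 [ 0.4004 -0.4189  0.3396] yaw -99.9 F [ 0.7 -0.1  0.6]
```

View pics/c4.png

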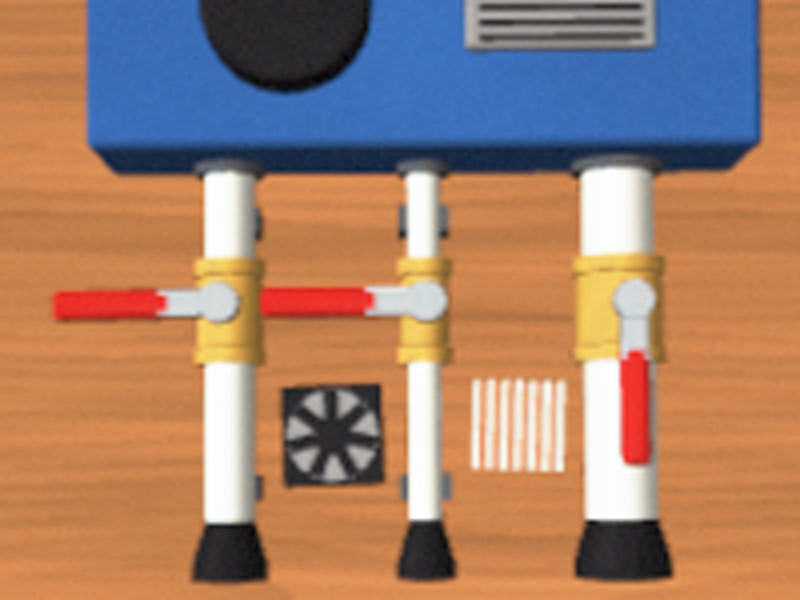

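View pics/side4.png

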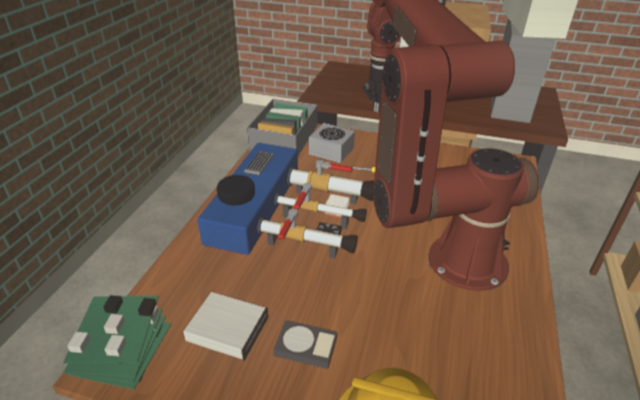

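The large lever now lies along its pipe, from stem (635,299) to tip (636,464). The other two levers are across their pipes, and the bystanders are where they started.

Run:
```python
from h import *
g=lambda X,Y,z:at("top",230+(X+.5)/4-.5,110+(Y+.5)/4-.5,z)
for n,s,t in(("small",(427,301),(262,302)),("large",(635,299),(636,464))):
    d=g(*t,.143)-g(*s,.147); print(n,np.degrees(np.arctan2(d[1],d[0]))-90.4)
print(np.abs(robot.observe()["qvel"]).max()); robot.job_done()
```

```text
small -0.2376874301840104
large -270.26709079321427
0.3870177797820334
the job is handed in; nothing more can be done
```

The suction is switched over to the widest pipe, and I've handed the job in at about 19 s of the 54 s allowed. With the gripper closed, I pushed the narrowest pipe's lever shut, then the widest pipe's lever open. Each push ended when the force guard tripped at the stop.

**Last checks (top camera):**
- **Narrowest pipe:** the lever is at about -0.2°, so it is shut.
- **Widest pipe:** the lever is at about 89.7°, so it is open.
- **Middle pipe:** the lever looks unchanged across its pipe, so it is still shut.
- **Parts and screwdriver:** the fan and heat sink are at the same pixels as before, and the other parts I could see look unmoved. In the last side view the arm hides most of the screwdriver, so I didn't check it closely; nothing I did came near it.
- **Arm:** it was raised clear of everything and touching nothing when I handed in.

No check failed. The only disagreement was in the first measurements, where the side and top cameras differed by up to 8 mm. I used the top-camera values, and the contact positions at both stops matched them to within 2 mm.

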